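Set out the plaster models in reverse order

ROBOT

A 6-joint arm with a two-finger parallel gripper is mounted at the origin on the work surface. World frame = base frame: x ahead of the robot, y to its left, z up, the work surface at z = 0. Lengths are in m, angles in rad, forces in N, time in s.
With the tool pointing down it reaches from about 0.35 to 0.85 m from the base axis. Payload 8.1 kg.
Tool frame: the origin (TCP) lies at the centre of the arm's flange, where the gripper is bolted on; the fingertips stand 186 mm ahead of it and the grasp point (between the pads) lies 167 mm ahead of it; z points along the fingers, y is the line along which they close (so a half turn about z gives the same grasp; the last joint's range is limited). The gripper opens to 93 mm and grips with 3 to 60 N. Pads are 15 mm wide; open, the fingers measure 128 mm over their backs; the gripper's body (75 mm by 188 mm) begins 65 mm behind the grasp point.
Start: joints at [-1.227, 0.13, 1.488, -0, 1.523, -0.085], TCP at [0.249, -0.546, 0.405] pointing down, gripper open.
Joint ranges: [-2.96, 2.96], [-0.89, 2.26], [0.02, 2.5], [-1.34, 4.48], [0, 2.73], [-2.66, 2.66]. Speed limits (rad/s): [2.39, 2.39, 2.79, 3.14, 3.14, 3.14].

INTERFACE

Orientations are given as a rotation vector (axis times angle).
In Python, from plant import read_state, read_camera, camera_params, robot gives the robot as it stands.
- The arm moves only by the tool carry_out, never from a script. Its argument "targets" is a list of rows, each an object of numbers: "hand": the opening in per cent of the stroke, from 0 (shut) to 100 (fully open); "x", "y", "z": the shift along the tool's x, y, z in m; "ax", "ay", "az": the turn, a rotation vector about the tool's x, y, z in rad. In form: [{"hand": .., "x": .., "y": .., "z": .., "ax": .., "ay": .., "az": ..}, ...]. A call has 1 to 8 rows; each row is the pose to reach, as a shift and turn from the pose commanded when the call began, along the tool's axes at that moment; what a row does not reach only later rows make up. A row lasts 1/8 s, in which the tool goes at most 62.5 mm and 10.7 degrees, less where a joint would pass 70% of its speed; a pose out of reach is approached as far as the arm can. A call with a gripper value outside its range is refused whole. The fingers move at their own pace and stop on an object; "newtons" is the grip in N (left out, the last holds). Time passes only in rows, so rows that repeat a pose let the fingers close. It gives the time, the measured TCP pose, the force, the opening and the grip force at its end, in the units of the state.
- read_state(): the state, without advancing time (a new reading comes with each control period).
- read_camera(name): name is "scene" or "top"; returns (picture, depth): 400x640x3 uint8, blue, green, red; 400x640 float32, m along the optical axis (not along the pixel's ray), 0 where there is no reading.
- camera_params(name): a dict with "fx", "fy", "cx", "cy" (pixels), "k1" (the pictures are not rectified: a ray, as slopes to the right and down, at radius r is drawn at 1 + k1 r^2 times it, then the intrinsics apply), "position" and "rotation" of the camera in the world. Camera axes: x right, y up, looking along -z (the intrinsics and any distortion apply to the point x, -y, -z); pixel columns grow to the right and rows downward; lengths in m; the calibration is good to about 2 mm. A picture is of the moment at which its call begins. camera_params takes no time and is no camera call.
- robot.close_job(): hands the job in; it is judged then, once.
The state is a dict: "t": time; "q": joint angles; "dq": joint speeds; "joint_torque": joint torques, N m; "tool_pos": TCP position; "orientation": TCP orientation; "force": force on the tool from outside, world axes, zero at the start; "wrist_torque": the same for the moment, N m; "opening": finger opening in m; "gripper_force": force on a finger pad.
Only numpy, scipy, OpenCV 4.12 (cv2) and the standard library are available. Lean on these libraries where they do the work, as an engineer would, in place of code of your own. Each camera call takes 0.05 s, during which the arm holds its last target. There are 200 camera calls.

TASK

Visitors will look at these four plaster models from the other side of the bench, so move them from the pale drying rack to the dark show rack in reverse order: the model now leftmost goes to the rightmost place, the second from the left to the second from the right, and so on. Stand each one upright, centred on the disc of its place, setting it down gently, without letting it drop or tip over, and leave all four standing there released and still.

Things in the scene. Friction and masses are not known exactly. Their poses are not given: they have to be found in the camera images.
- drying_rack: Fixed pale plywood board with the row of models at the start, on the bench, near or far. 110 (x) x 350 (y) x 18 mm thick; y axis roughly to the robot's left, x away from it (turned up to 0.15 rad). Places at y = -127.5, -42.5, 42.5, 127.5 mm, x = 0, each with a grey tile; between them fins 5 mm thick, 12 above the board, at y = 0, +-85, +-170. Origin: centre of underside, bench height.
- show_rack: Fixed dark wooden board, empty at the start, on the bench. Same size, fins and axes as drying_rack (own turn, up to 0.15 rad). Four places at y = -127.5, -42.5, 42.5, 127.5 mm, x = 0, each marked by a flush cork-brown disc of 50 mm. Models stand on its face, 18 mm above its origin; fins reach 12 mm above the face. Origin: centre of underside, bench height.
- urn: Turned plaster urn, 104 high: round foot 50 in diameter, narrow neck, then a straight round body 40 in diameter from 42 to 82 above the foot (grip it there, at about 66), a rim 46 in diameter at 85 to 89 and a small knob on top. Loose, white, about 0.16 kg. Origin: centre of its underside; z up. Lengths in mm.
- obelisk: Plaster obelisk, 104 high: square plinth 50 x 50 x 14, square shaft 32 x 32 from 14 to 82 (grip two opposite flat sides at about 66), pyramid top. Its sides lie along its x and y axes. Loose, white, about 0.16 kg. Origin: centre of its underside; z up. Lengths in mm.
- bust: Plaster bust, 103 high: round socle 50 in diameter, shoulders 30 (x) by 58 (y) from 26 to 48, neck, round head 36 in diameter, straight from 70 to 88 (grip the head at about 79, fingers in front and behind, that is along its x axis). A small nose marks its face, sticking out 4 on the -x side at 72 to 83. Loose, white, about 0.16 kg. Origin: centre of its underside; z up. Lengths in mm.
- column: Plaster column, 100 high: square base 50 x 50 x 12, round shaft 30 in diameter, square top block 42 x 42 from 80 to 100 (grip its opposite flat sides at about 88). Its sides lie along its x and y axes. Loose, white, about 0.16 kg. Origin: centre of its underside; z up. Lengths in mm.
- tile_urn: Fixed grey square tile, 60 x 60 x 6, on the drying rack, on which the urn stands at the start. Stays there, so it goes on marking the urn's first place. Origin: centre of its underside, 18 above the bench; the top face is at 24 above the bench. Lengths in mm.
- tile_obelisk: Fixed grey square tile, 60 x 60 x 6, on the drying rack, on which the obelisk stands at the start. Stays there, so it goes on marking the obelisk's first place. Origin: centre of its underside, 18 above the bench; the top face is at 24 above the bench. Lengths in mm.
- tile_bust: Fixed grey square tile, 60 x 60 x 6, on the drying rack, on which the bust stands at the start. Stays there, so it goes on marking the bust's first place. Origin: centre of its underside, 18 above the bench; the top face is at 24 above the bench. Lengths in mm.
- tile_column: Fixed grey square tile, 60 x 60 x 6, on the drying rack, on which the column stands at the start. Stays there, so it goes on marking the column's first place. Origin: centre of its underside, 18 above the bench; the top face is at 24 above the bench. Lengths in mm.
Things that resemble listed ones, but are neither listed nor needed, are in the scene too. Leave any orange look-alike of the urn alone. Leave any red look-alike of the column alone.

How it is judged:
At the end, for the whole second after the job is handed in: Each model stands on the show rack in the place that mirrors its first place (leftmost tile to rightmost disc and so on), its origin within 12 mm of the disc's centre along each of the rack's axes and within 6 mm of the rack's face in height, upright within 0.08 rad, and at rest (((y of tile_urn in the frame of drying_rack between -0.1475 and -0.1075 m and y of urn in the frame of show_rack between 0.1155 and 0.1395 m) or (y of tile_urn in the frame of drying_rack between -0.0625 and -0.0225 m and y of urn in the frame of show_rack between 0.0305 and 0.0545 m) or (y of tile_urn in the frame of drying_rack between 0.0225 and 0.0625 m and y of urn in the frame of show_rack between -0.0545 and -0.0305 m) or (y of tile_urn in the frame of drying_rack between 0.1075 and 0.1475 m and y of urn in the frame of show_rack between -0.1395 and -0.1155 m)) and x of urn in the frame of show_rack between -0.012 and 0.012 m and z of urn in the frame of show_rack between 0.012 and 0.024 m and angle between each of urn, obelisk, bust, column's own z axis and vertical below 0.08 rad and linear speed of each of urn, obelisk, bust, column below 0.02 m/s and angular speed of each of urn, obelisk, bust, column below 0.2 rad/s and ((y of tile_obelisk in the frame of drying_rack between -0.1475 and -0.1075 m and y of obelisk in the frame of show_rack between 0.1155 and 0.1395 m) or (y of tile_obelisk in the frame of drying_rack between -0.0625 and -0.0225 m and y of obelisk in the frame of show_rack between 0.0305 and 0.0545 m) or (y of tile_obelisk in the frame of drying_rack between 0.0225 and 0.0625 m and y of obelisk in the frame of show_rack between -0.0545 and -0.0305 m) or (y of tile_obelisk in the frame of drying_rack between 0.1075 and 0.1475 m and y of obelisk in the frame of show_rack between -0.1395 and -0.1155 m)) and x of obelisk in the frame of show_rack between -0.012 and 0.012 m and z of obelisk in the frame of show_rack between 0.012 and 0.024 m and ((y of tile_bust in the frame of drying_rack between -0.1475 and -0.1075 m and y of bust in the frame of show_rack between 0.1155 and 0.1395 m) or (y of tile_bust in the frame of drying_rack between -0.0625 and -0.0225 m and y of bust in the frame of show_rack between 0.0305 and 0.0545 m) or (y of tile_bust in the frame of drying_rack between 0.0225 and 0.0625 m and y of bust in the frame of show_rack between -0.0545 and -0.0305 m) or (y of tile_bust in the frame of drying_rack between 0.1075 and 0.1475 m and y of bust in the frame of show_rack between -0.1395 and -0.1155 m)) and x of bust in the frame of show_rack between -0.012 and 0.012 m and z of bust in the frame of show_rack between 0.012 and 0.024 m and ((y of tile_column in the frame of drying_rack between -0.1475 and -0.1075 m and y of column in the frame of show_rack between 0.1155 and 0.1395 m) or (y of tile_column in the frame of drying_rack between -0.0625 and -0.0225 m and y of column in the frame of show_rack between 0.0305 and 0.0545 m) or (y of tile_column in the frame of drying_rack between 0.0225 and 0.0625 m and y of column in the frame of show_rack between -0.0545 and -0.0305 m) or (y of tile_column in the frame of drying_rack between 0.1075 and 0.1475 m and y of column in the frame of show_rack between -0.1395 and -0.1155 m)) and x of column in the frame of show_rack between -0.012 and 0.012 m and z of column in the frame of show_rack between 0.012 and 0.024 m); the robot touches nothing.
It fails at once if a model is let fall: it moves faster than 0.45 m/s (a drop of about 10 mm) with no finger touching it ((linear speed of urn above 0.45 m/s and contact force between urn and the fingers below 0.05 N) or (linear speed of obelisk above 0.45 m/s and contact force between obelisk and the fingers below 0.05 N) or (linear speed of bust above 0.45 m/s and contact force between bust and the fingers below 0.05 N) or (linear speed of column above 0.45 m/s and contact force between column and the fingers below 0.05 N)).
It fails at once if a plaster model is tipped by more than about 30 degrees (angle between any of urn, obelisk, bust, column's own z axis and vertical above 0.52 rad).
It fails at once if a model is banged on the show rack (more than 60 N between them) (contact force between any of urn, obelisk, bust, column and show_rack above 60 N).
It also fails if it takes over 96 s, if anything falls off the work surface, if the arm or the gripper's body presses on something with over 40 N, if the wrist force passes 120 N, or if a joint passes its speed limit or range.

## Working session

There is one attempt and no reset: what is moved stays moved. The work goes in short steps, Python scripts to look and compute and a tool call to move; the robot and the scene stay as the last step left them, time stands still between calls to the robot, and variables do not carry over. Pictures are saved under pics/ and viewed, at most 14 in all, crops included, and the job is handed in when it is done.

Besides the shell and the picture viewer there is one more tool, called in YAML: its name, and indented under it one key for each argument. carry_out: Moves the arm, as the interface text tells. Its arguments: {"type":"object","properties":{"targets":{"type":"array","items":{"type":"object","properties":{"hand":{"type":"number"},"x":{"type":"number"},"y":{"type":"number"},"z":{"type":"number"},"ax":{"type":"number"},"ay":{"type":"number"},"az":{"type":"number"}}}},"newtons":{"type":"number"}},"required":["targets"]}

```bash
mkdir -p pics; ls; python3 - <<'E'
from plant import *
import cv2
for n in("scene","top"):
    p,d=read_camera(n);cv2.imwrite(f"pics/{n}0.png",p);print(n,camera_params(n))
s=read_state();print({k:s[k] for k in("t","tool_pos","orientation","opening","force")})
E
```

```text
pics
scene {'fx': 425.15201854124376, 'fy': 425.15201854124376, 'cx': 319.9012499670863, 'cy': 200.77874091885766, 'k1': -0.10629595874648376, 'position': array([ 0.83828421, -0.58346485,  0.53740667]), 'rotation': array([0.86880954, 0.25870362, 0.49024084])}
top {'fx': 458.6007162996651, 'fy': 458.6007162996651, 'cx': 321.7939765535589, 'cy': 196.03839209568704, 'k1': -0.02843559015807788, 'position': array([ 0.39609841, -0.06509001,  0.80645641]), 'rotation': array([ 0.12369263, -0.12237876, -1.53914798])}
{'t': 0.1, 'tool_pos': array([ 0.2494253 , -0.54546891,  0.40378696]), 'orientation': array([-3.06802271e+00, -6.68107064e-01,  3.17009645e-04]), 'opening': 0.09295829694631859, 'force': array([-0.64081489,  0.00439837,  0.40478344])}
```

View pics/scene0.png

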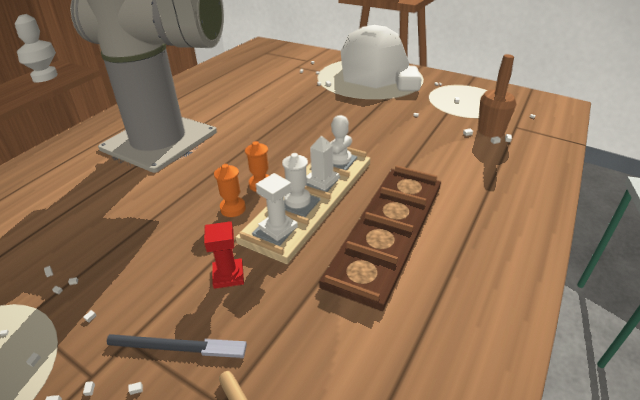

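View pics/top0.png

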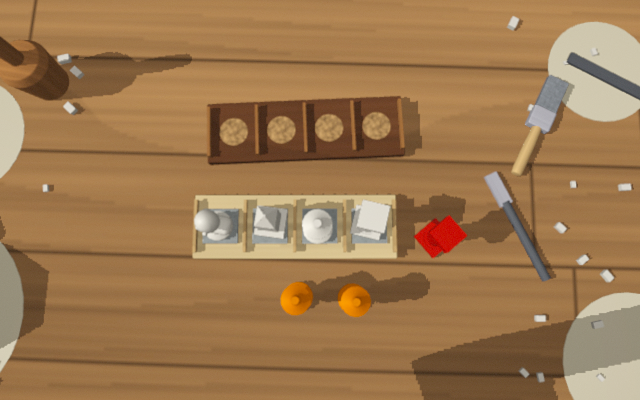

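Top view: left in the picture is the robot's left (+y) and up is +x. From the left the models are the bust (215,225), obelisk (268,225), urn (318,227) and column (371,222). The show rack's discs are at (233,131), (281,129), (329,127) and (376,126). The order therefore becomes column, urn, obelisk, bust from left to right. Next I measure with depth.

```bash
cat > h.py <<'E'
from plant import *
import numpy as np, cv2
from scipy.spatial.transform import Rotation as R
def cam(n):
    c=camera_params(n);K=np.array([[c["fx"],0,c["cx"]],[0,c["fy"],c["cy"]],[0,0,1]])
    return c,K,np.array([c["k1"],0,0,0,0]),R.from_rotvec(c["rotation"]).as_matrix()
def rays(n,px):
    c,K,D,M=cam(n)
    u=cv2.undistortPoints(np.asarray(px,np.float64).reshape(-1,1,2),K,D).reshape(-1,2)
    return np.array(c["position"]),np.c_[u[:,0],-u[:,1],-np.ones(len(u))]@M.T
def plane(n,px,z):
    p,r=rays(n,px);return p+r*((z-p[2])/r[:,2])[:,None]
def cloud(n,d):
    v,u=np.mgrid[:400,:640];p,r=rays(n,np.c_[u.ravel(),v.ravel()])
    P=p+r*d.reshape(-1,1);P[d.ravel()==0]=np.nan;return P.reshape(400,640,3)
E
python3 - <<'E'
from h import *
pt,dt=read_camera("top");ps,ds=read_camera("scene");C=cloud("top",dt);S=cloud("scene",ds)
np.savez("c0.npz",C=C,S=S,pt=pt,ps=ps)
hsv=cv2.cvtColor(pt,cv2.COLOR_BGR2HSV)
print("bench z",np.nanmedian(C[350:380,200:300,2]),"face z",C[150,260],np.nanmedian(C[110:118,215:250,2]))
# discs: cork colour vs dark board in rack window
w=pt[95:165,205:410].astype(int);m=(w.sum(2)>270).astype(np.uint8)
m=cv2.morphologyEx(m,cv2.MORPH_OPEN,np.ones((9,9)))
n,l,st,ce=cv2.connectedComponentsWithStats(m)
for s,c in zip(st[1:],ce[1:]):
    print(s[2:],c+[205,95],plane("top",[c+[205,95]],.018)[0].round(4))
for nm,u0,u1,bands in(("bust",190,240,[(.094,.112)]),("obel",245,293,[(.03,.1),(.106,.13)]),("urn",296,342,[(.085,.1),(.108,.114),(.118,.13)]),("col",345,395,[(.12,.127)])):
  for nm2,A in (("top",C[190:262,u0:u1].reshape(-1,3)),):
    for b in bands:
        P=A[(A[:,2]>b[0])&(A[:,2]<b[1])]
        if len(P)>4:
            r=cv2.minAreaRect((P[:,:2]*1000).astype(np.float32));print(nm,b,len(P),np.round(r[0],1),np.round(r[1],1),round(r[2],1),"zmax",A[:,2].max().round(4))
cv2.imwrite("pics/c1.png",cv2.resize(pt[185:275,185:400],None,fx=3.7,fy=3.7,interpolation=cv2.INTER_CUBIC))
cv2.imwrite("pics/c2.png",cv2.resize(ps[100:300,220:450],None,fx=2.9,fy=2.9,interpolation=cv2.INTER_CUBIC))
E
```

```text
bench z -0.0001334927384496476 face z [0.60038905 0.04892918 0.01842059] 0.01768845526929952
[114   9 804] [254.98631841  98.17039801] [0.6965 0.0629 0.018 ]
[  5  47 235] [207. 130.] [0.6346 0.1455 0.018 ]
[ 27  27 615] [376.0195122 125.2195122] [ 0.6519 -0.1559  0.018 ]
[ 28  27 623] [328.49598716 127.1894061 ] [ 0.6458 -0.0711  0.018 ]
[ 27  27 617] [280.94327391 129.2350081 ] [0.6396 0.0135 0.018 ]
[ 27  27 616] [233.1461039 131.2012987] [0.6337 0.0986 0.018 ]
[18  5 90] [344.5 162. ] [ 0.583  -0.1009  0.018 ]
bust (0.094, 0.112) 83 [461.6 110.2] [34.1 30.2] 20.2 zmax nan
obel (0.03, 0.1) 486 [476.2  30.9] [68.  71.8] 3.1 zmax nan
obel (0.106, 0.13) 417 [471.6  23. ] [31.9 31.5] 83.9 zmax nan
urn (0.108, 0.114) 172 [462.3 -56.2] [44.4 44.1] 2.2 zmax nan
urn (0.118, 0.13) 198 [460.7 -56.4] [27.1 28.4] 85.2 zmax nan
col (0.12, 0.127) 782 [ 476.  -140.6] [42.4 42.4] 78.2 zmax nan
```

View pics/c1.png

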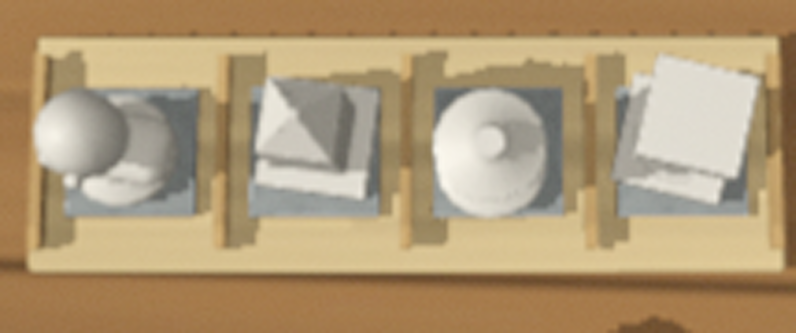

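View pics/c2.png

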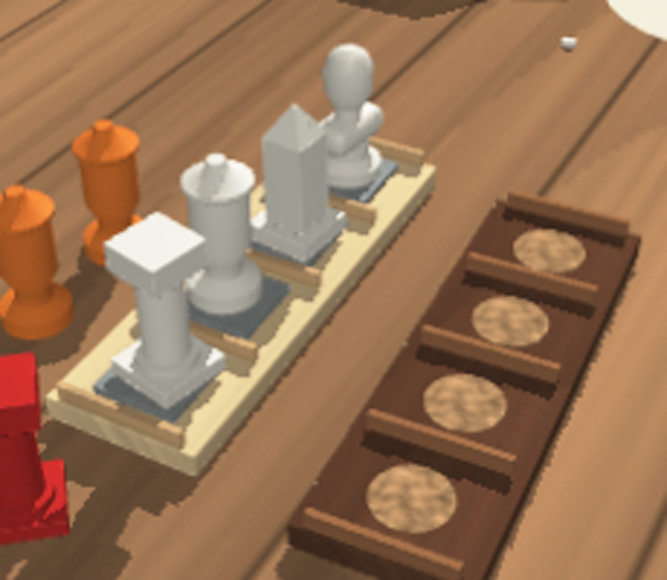

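Discs: spacing is 84.9 mm, so they check out, and the rack is turned about +0.072 rad. Column, urn and obelisk tops have the right sizes. The bust head is only partly seen, so I fit its circle and shoulder direction and also work out the tool's axes.

```bash
python3 - <<'E'
from h import *
from scipy.optimize import least_squares
z=np.load("c0.npz");C,S=z["C"],z["S"]
def sel(A,b,x,y,r=.045):
    A=A.reshape(-1,3);A=A[~np.isnan(A[:,0])];return A[(A[:,2]>b[0])&(A[:,2]<b[1])&(np.hypot(A[:,0]-x,A[:,1]-y)<r)]
def circ(P,r,x,y):
    f=least_squares(lambda c:np.hypot(P[:,0]-c[0],P[:,1]-c[1])-r,[x,y],loss="soft_l1",f_scale=.002);return (f.x*1000).round(1),len(P)
for nm,A in(("top",C),("scene",S)):
    print(nm,"bust head",circ(sel(A,(.096,.112),.462,.110),.018,.462,.110))
    print(nm,"urn body",circ(sel(A,(.068,.104),.461,-.056,.035),.02,.461,-.056))
    for k,b,x,y in(("sh",(.052,.071),.462,.11),("col",(.121,.127),.476,-.14),("obT",(.12,.13),.472,.023)):
        P=sel(A,b,x,y)
        if len(P)>5:r=cv2.minAreaRect((P[:,:2]*1000).astype(np.float32));print(nm,k,len(P),np.round(r[0],1),np.round(r[1],1),round(r[2],1))
    P=sel(A,(.112,.135),.462,.11);print("head top",P[P[:,2]>P[:,2].max()-.003].mean(0),P[:,2].max())
    P=sel(A,(.11,.14),.4716,.023);print("ob apex",P[P[:,2]>P[:,2].max()-.004].mean(0))
s=read_state();M=R.from_rotvec(s["orientation"]).as_matrix();print(M.round(3));print(s["q"],s["t"])
E
```

```text
top bust head (array([463.7, 114.6]), 78)
top urn body (array([461., -56.]), 0)
top sh 152 [463.6 111.4] [53.6 28.3] 82.0
top col 773 [ 476.  -140.6] [42.1 42.4] 78.1
top obT 77 [471.3  22.4] [13.7 13.6] 1.4
head top [0.46388519 0.1122267  0.12752645] 0.12947308877989627
ob apex [0.4715892  0.02284807 0.12652427]
scene bust head (array([461.7, 113.2]), 110)
scene urn body (array([460.4, -56.3]), 307)
scene sh 139 [471.5 109.5] [53.5 31.3] 53.0
scene col 425 [ 475.1 -141.5] [43.7 42.8] 78.7
scene obT 44 [470.3  20.2] [14.6 12.7] 2.7
head top [0.46363904 0.11038651 0.12636642] 0.12801123059655428
ob apex [0.47129219 0.02029557 0.12797765]
[[ 0.909  0.416 -0.   ]
 [ 0.416 -0.909  0.001]
 [ 0.    -0.001 -1.   ]]
[-1.22741150e+00  1.30897462e-01  1.48883146e+00 -4.40218102e-05
  1.52299756e+00 -8.54164840e-02] 0.2
```

```bash
cat >> h.py <<'E'
def go(x,y,gz,cl):
    "grasp point x,y,gz; closing axis at cl deg from world x"
    s=read_state();M=R.from_rotvec(s["orientation"]).as_matrix()
    T=np.c_[[-np.sin(np.radians(cl)),np.cos(np.radians(cl)),0],[np.cos(np.radians(cl)),np.sin(np.radians(cl)),0],[0,0,-1]]
    d=M.T@(np.array([x,y,gz+.167])-s["tool_pos"]);a=R.from_matrix(M.T@T).as_rotvec()
    print("t",round(s["t"],2),"xyz",d.round(4),"a",a.round(4),"open",s["opening"].__round__(4),"F",s["force"].round(1),"q6",s["q"][5].round(2))
E
python3 -c "
from h import *
go(.4756,-.141,.237,-11.8)"
```

```text
t 0.2 xyz [ 0.3739 -0.2739  0.0004] a [-1.00e-03 -6.00e-04 -9.36e-01] open 0.0934 F [ 0.1  0.2 -0.3] q6 -0.09
```

carry_out:
  targets:
    - {"x":0.05,"y":-0.035,"z":0,"az":-0.12}
    - {"x":0.1,"y":-0.07,"z":0,"az":-0.24}
    - {"x":0.15,"y":-0.11,"z":0,"az":-0.37}
    - {"x":0.2,"y":-0.147,"z":0,"az":-0.5}
    - {"x":0.25,"y":-0.183,"z":0,"az":-0.63}
    - {"x":0.3,"y":-0.22,"z":0,"az":-0.76}
    - {"x":0.345,"y":-0.252,"z":0,"az":-0.87}
    - {"x":0.374,"y":-0.274,"z":0,"az":-0.936}
  newtons: 25

```text
schema error: expected keys hand, x, y, z, ax, ay, az
```

```bash
python3 -c "
from h import *
go(.4756,-.141,.112,-11.8)
p,d=read_camera('top');cv2.imwrite('pics/a1.png',p)
p,d=read_camera('scene');cv2.imwrite('pics/a2.png',cv2.resize(p[60:320,160:500],None,fx=2.2,fy=2.2))"
```

```text
t 0.2 xyz [ 0.3739 -0.2737  0.1254] a [-1.00e-03 -6.00e-04 -9.36e-01] open 0.0934 F [ 0.1  0.2 -0.3] q6 -0.09
```

View pics/a2.png

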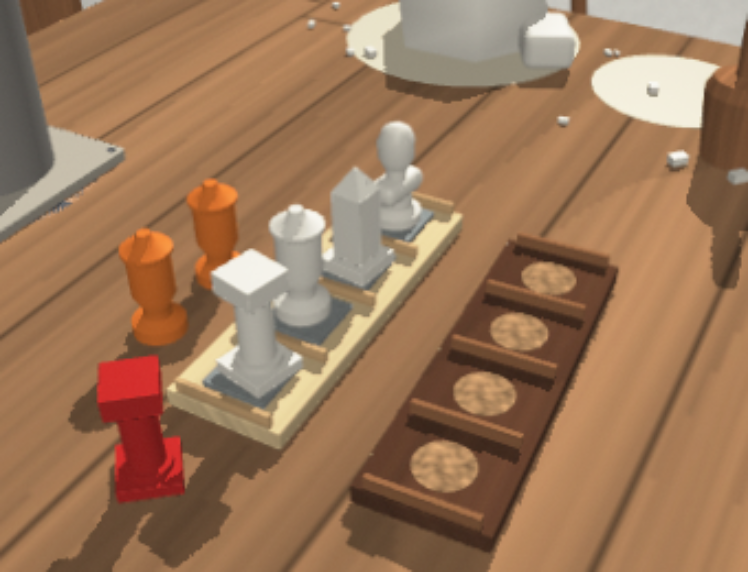

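The move was refused because every row needs all its keys, so nothing has moved and the picture shows the starting scene. Sending it again in full.

carry_out:
  targets:
    - {"hand":100,"x":0.05,"y":-0.035,"z":0,"ax":0,"ay":0,"az":-0.12}
    - {"hand":100,"x":0.1,"y":-0.07,"z":0,"ax":0,"ay":0,"az":-0.24}
    - {"hand":100,"x":0.15,"y":-0.11,"z":0,"ax":0,"ay":0,"az":-0.37}
    - {"hand":100,"x":0.2,"y":-0.147,"z":0,"ax":0,"ay":0,"az":-0.5}
    - {"hand":100,"x":0.25,"y":-0.183,"z":0,"ax":0,"ay":0,"az":-0.63}
    - {"hand":100,"x":0.3,"y":-0.22,"z":0,"ax":0,"ay":0,"az":-0.76}
    - {"hand":100,"x":0.345,"y":-0.252,"z":0,"ax":0,"ay":0,"az":-0.87}
    - {"hand":100,"x":0.374,"y":-0.274,"z":0,"ax":0,"ay":0,"az":-0.936}
  newtons: 25

```text
t: 1.3
tool_pos: [0.4765, -0.1386, 0.4049]
orientation: [2.433, 1.987, 0.001]
force: [-0.6, 0.2, 0.1]
opening: 0.0928
gripper_force: 0.0
```

```bash
python3 -c "
from h import *
go(.4756,-.141,.112,-11.8)
p,d=read_camera('scene');cv2.imwrite('pics/a3.png',cv2.resize(p[60:320,160:500],None,fx=2.2,fy=2.2))"
```

```text
t 1.3 xyz [-0.0025 -0.0005  0.1259] a [ 0.0005 -0.0002  0.0046] open 0.0928 F [-0.6  0.2  0.1] q6 -0.19
```

View pics/a3.png

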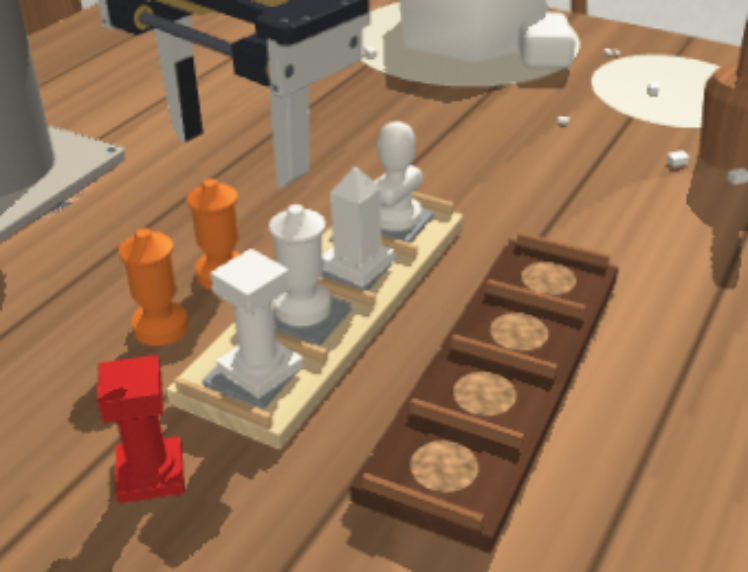

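The picture shows the fingers opening along world x above the column, which is what I wanted. Descend and grip.

carry_out:
  targets:
    - {"hand":100,"x":0,"y":0,"z":0.03,"ax":0,"ay":0,"az":0}
    - {"hand":100,"x":0,"y":0,"z":0.06,"ax":0,"ay":0,"az":0}
    - {"hand":100,"x":0,"y":0,"z":0.09,"ax":0,"ay":0,"az":0}
    - {"hand":100,"x":0,"y":0,"z":0.115,"ax":0,"ay":0,"az":0}
    - {"hand":100,"x":0,"y":0,"z":0.126,"ax":0,"ay":0,"az":0}
    - {"hand":100,"x":0,"y":0,"z":0.126,"ax":0,"ay":0,"az":0}

```text
t: 2.1
tool_pos: [0.4755, -0.141, 0.2783]
orientation: [-2.437, -1.98, 0.001]
force: [-0.8, -0.4, 0.0]
opening: 0.0926
gripper_force: 0.0
```

carry_out:
  targets:
    - {"hand":30,"x":0,"y":0,"z":0,"ax":0,"ay":0,"az":0}
    - {"hand":30,"x":0,"y":0,"z":0,"ax":0,"ay":0,"az":0}
    - {"hand":30,"x":0,"y":0,"z":0,"ax":0,"ay":0,"az":0}
    - {"hand":30,"x":0,"y":0,"z":0,"ax":0,"ay":0,"az":0}
    - {"hand":30,"x":0,"y":0,"z":0,"ax":0,"ay":0,"az":0}
    - {"hand":30,"x":0,"y":0,"z":0,"ax":0,"ay":0,"az":0}
  newtons: 25

```text
t: 2.85
tool_pos: [0.4757, -0.141, 0.2788]
orientation: [2.438, 1.981, 0.0]
force: [0.7, -0.9, 0.4]
opening: 0.0419
gripper_force: 25.0
```

```bash
python3 -c "
from h import *
go(.4756,-.141,.112,-11.8)"
```

```text
t 2.85 xyz [-0.     -0.0001 -0.0002] a [ 0.0001 -0.     -0.0001] open 0.0419 F [ 0.7 -0.9  0.4] q6 -0.19
```

carry_out:
  targets:
    - {"hand":30,"x":0,"y":0,"z":-0.01,"ax":0,"ay":0,"az":0}
    - {"hand":30,"x":0,"y":0,"z":-0.03,"ax":0,"ay":0,"az":0}
    - {"hand":30,"x":0,"y":0,"z":-0.06,"ax":0,"ay":0,"az":0}
    - {"hand":30,"x":0,"y":0,"z":-0.09,"ax":0,"ay":0,"az":0}
    - {"hand":30,"x":0,"y":0,"z":-0.115,"ax":0,"ay":0,"az":0}
    - {"hand":30,"x":0,"y":0,"z":-0.13,"ax":0,"ay":0,"az":0}
    - {"hand":30,"x":0,"y":0,"z":-0.13,"ax":0,"ay":0,"az":0}

```text
t: 3.72
tool_pos: [0.476, -0.1411, 0.41]
orientation: [2.437, 1.98, 0.002]
force: [-0.2, 0.7, -0.8]
opening: 0.0421
gripper_force: 25.0
```

```bash
python3 -c "
from h import *
go(.6337,.0986,.242,4.1)
p,d=read_camera('top');cv2.imwrite('pics/b1.png',p)"
```

```text
t 3.73 xyz [0.2669 0.1054 0.0011] a [ 0.0021  0.0007 -0.2775] open 0.0421 F [-0.2  0.7 -0.8] q6 -0.19
```

carry_out:
  targets:
    - {"hand":30,"x":0.015,"y":0.006,"z":0,"ax":0,"ay":0,"az":-0.015}
    - {"hand":30,"x":0.05,"y":0.02,"z":0,"ax":0,"ay":0,"az":-0.05}
    - {"hand":30,"x":0.1,"y":0.039,"z":0,"ax":0,"ay":0,"az":-0.1}
    - {"hand":30,"x":0.15,"y":0.059,"z":0,"ax":0,"ay":0,"az":-0.15}
    - {"hand":30,"x":0.2,"y":0.079,"z":0,"ax":0,"ay":0,"az":-0.21}
    - {"hand":30,"x":0.24,"y":0.095,"z":0,"ax":0,"ay":0,"az":-0.25}
    - {"hand":30,"x":0.26,"y":0.103,"z":0,"ax":0,"ay":0,"az":-0.27}
    - {"hand":30,"x":0.267,"y":0.105,"z":0.001,"ax":0.002,"ay":0,"az":-0.277}

```text
t: 4.78
tool_pos: [0.6333, 0.1011, 0.4058]
orientation: [-2.136, -2.299, 0.005]
force: [-0.1, 0.6, -0.5]
opening: 0.0422
gripper_force: 25.0
```

carry_out:
  targets:
    - {"hand":30,"x":0,"y":0,"z":0.01,"ax":0,"ay":0,"az":0}
    - {"hand":30,"x":0,"y":0,"z":0.04,"ax":0,"ay":0,"az":0}
    - {"hand":30,"x":0,"y":0,"z":0.07,"ax":0,"ay":0,"az":0}
    - {"hand":30,"x":0,"y":0,"z":0.1,"ax":0,"ay":0,"az":0}
    - {"hand":30,"x":0,"y":0,"z":0.115,"ax":0,"ay":0,"az":0}
    - {"hand":30,"x":0,"y":0,"z":0.12,"ax":0,"ay":0,"az":0}
    - {"hand":30,"x":0,"y":0,"z":0.12,"ax":0,"ay":0,"az":0}

```text
t: 5.65
tool_pos: [0.633, 0.0987, 0.2884]
orientation: [-2.141, -2.298, 0.001]
force: [-0.1, -0.3, -1.5]
opening: 0.0415
gripper_force: 25.0
```

```bash
python3 -c "
from h import *
go(.6337,.0986,.106,4.1)
p,d=read_camera('scene');cv2.imwrite('pics/a4.png',cv2.resize(p[100:320,240:500],None,fx=2.6,fy=2.6))"
```

```text
t 5.65 xyz [-0.0001  0.0007  0.0154] a [-0.0012 -0.0003 -0.001 ] open 0.0415 F [-0.1 -0.3 -1.5] q6 0.0
```

View pics/a4.png

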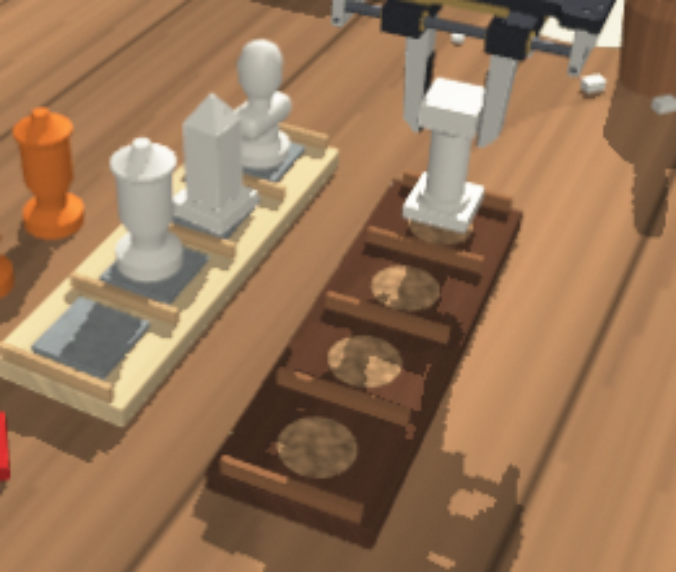

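The column hangs upright over the leftmost disc at about (443,200) in the crop. Now I lower it the last 15 mm slowly.

carry_out:
  targets:
    - {"hand":30,"x":0,"y":0.001,"z":0.006,"ax":0,"ay":0,"az":0}
    - {"hand":30,"x":0,"y":0.001,"z":0.01,"ax":0,"ay":0,"az":0}
    - {"hand":30,"x":0,"y":0.001,"z":0.012,"ax":0,"ay":0,"az":0}
    - {"hand":30,"x":0,"y":0.001,"z":0.013,"ax":0,"ay":0,"az":0}
    - {"hand":30,"x":0,"y":0.001,"z":0.014,"ax":0,"ay":0,"az":0}
    - {"hand":30,"x":0,"y":0.001,"z":0.0145,"ax":0,"ay":0,"az":0}
    - {"hand":30,"x":0,"y":0.001,"z":0.015,"ax":0,"ay":0,"az":0}
    - {"hand":30,"x":0,"y":0.001,"z":0.0155,"ax":0,"ay":0,"az":0}

```text
t: 6.7
tool_pos: [0.6339, 0.099, 0.2727]
orientation: [-2.14, -2.298, 0.002]
force: [-1.1, 0.3, 3.7]
opening: 0.0418
gripper_force: 25.0
```

```bash
python3 -c "
from h import *
go(.6337,.0986,.106,4.1)"
```

```text
t 6.7 xyz [-0.0004 -0.0003 -0.0003] a [-0.0016 -0.0003 -0.0006] open 0.0418 F [-1.1  0.3  3.7] q6 0.0
```

Contact: the vertical force went from -1.5 to +3.7 N. Open and retreat.

carry_out:
  targets:
    - {"hand":60,"x":0,"y":0,"z":0,"ax":0,"ay":0,"az":0}
    - {"hand":75,"x":0,"y":0,"z":0,"ax":0,"ay":0,"az":0}
    - {"hand":100,"x":0,"y":0,"z":0,"ax":0,"ay":0,"az":0}
    - {"hand":100,"x":0,"y":0,"z":0,"ax":0,"ay":0,"az":0}
    - {"hand":100,"x":0,"y":0,"z":-0.02,"ax":0,"ay":0,"az":0}
    - {"hand":100,"x":0,"y":0,"z":-0.06,"ax":0,"ay":0,"az":0}
    - {"hand":100,"x":0,"y":0,"z":-0.1,"ax":0,"ay":0,"az":0}
    - {"hand":100,"x":0,"y":0,"z":-0.13,"ax":0,"ay":0,"az":0}

```text
t: 7.7
tool_pos: [0.6343, 0.099, 0.4065]
orientation: [2.141, 2.298, 0.002]
force: [0.4, -0.9, 1.4]
opening: 0.0933
gripper_force: 0.0
```

```bash
python3 -c "
from h import *
go(.4607,-.0563,.22,0)
p,d=read_camera('scene');cv2.imwrite('pics/a5.png',cv2.resize(p[100:320,240:500],None,fx=2.6,fy=2.6))"
```

```text
t 7.7 xyz [-0.1426 -0.1842  0.0191] a [ 0.0018 -0.0004  0.071 ] open 0.0933 F [ 0.4 -0.9  1.4] q6 0.0
```

View pics/a5.png

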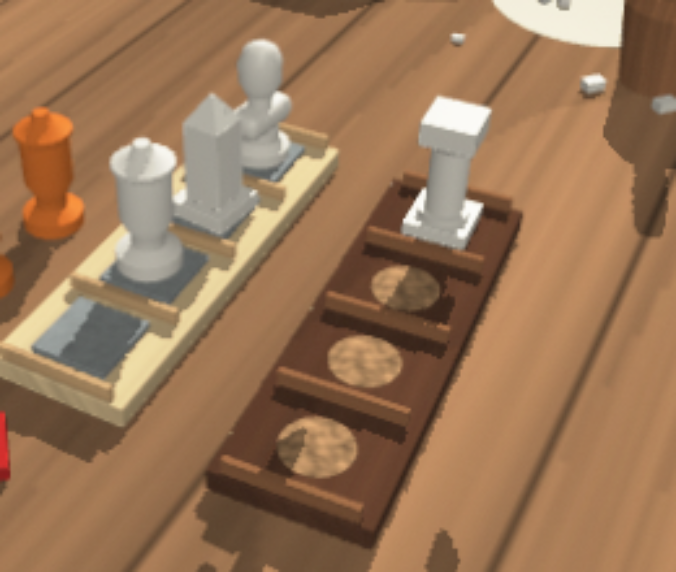

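The column stands over its disc (443,215). Next is the urn.

carry_out:
  targets:
    - {"hand":100,"x":-0.02,"y":-0.026,"z":0,"ax":0,"ay":0,"az":0.01}
    - {"hand":100,"x":-0.05,"y":-0.065,"z":0,"ax":0,"ay":0,"az":0.025}
    - {"hand":100,"x":-0.08,"y":-0.105,"z":0,"ax":0,"ay":0,"az":0.04}
    - {"hand":100,"x":-0.11,"y":-0.143,"z":0,"ax":0,"ay":0,"az":0.055}
    - {"hand":100,"x":-0.135,"y":-0.175,"z":0,"ax":0,"ay":0,"az":0.068}
    - {"hand":100,"x":-0.143,"y":-0.184,"z":0.01,"ax":0.002,"ay":0,"az":0.071}
    - {"hand":100,"x":-0.143,"y":-0.184,"z":0.019,"ax":0.002,"ay":0,"az":0.071}
    - {"hand":100,"x":-0.143,"y":-0.184,"z":0.019,"ax":0.002,"ay":0,"az":0.071}

```text
t: 8.75
tool_pos: [0.4609, -0.0561, 0.3825]
orientation: [-2.217, -2.219, 0.005]
force: [0.1, 0.2, -0.3]
opening: 0.0929
gripper_force: 0.0
```

```bash
python3 -c "
from h import *
go(.4607,-.0563,.09,0)"
```

```text
t 8.75 xyz [-0.0003  0.0004  0.1255] a [-0.0055 -0.0008  0.0007] open 0.0929 F [ 0.1  0.2 -0.3] q6 -0.23
```

carry_out:
  targets:
    - {"hand":100,"x":0,"y":0,"z":0.03,"ax":0,"ay":0,"az":0}
    - {"hand":100,"x":0,"y":0,"z":0.06,"ax":0,"ay":0,"az":0}
    - {"hand":100,"x":0,"y":0,"z":0.09,"ax":0,"ay":0,"az":0}
    - {"hand":100,"x":0,"y":0,"z":0.115,"ax":0,"ay":0,"az":0}
    - {"hand":100,"x":0,"y":0,"z":0.128,"ax":0,"ay":0,"az":0}
    - {"hand":100,"x":0,"y":0,"z":0.128,"ax":0,"ay":0,"az":0}
    - {"hand":100,"x":0,"y":0,"z":0.128,"ax":0,"ay":0,"az":0}

```text
t: 9.62
tool_pos: [0.4608, -0.0567, 0.2567]
orientation: [-2.22, -2.221, 0.003]
force: [0.1, 0.1, 0.4]
opening: 0.0934
gripper_force: 0.0
```

carry_out:
  targets:
    - {"hand":30,"x":0,"y":0,"z":0,"ax":0,"ay":0,"az":0}
    - {"hand":30,"x":0,"y":0,"z":0,"ax":0,"ay":0,"az":0}
    - {"hand":30,"x":0,"y":0,"z":0,"ax":0,"ay":0,"az":0}
    - {"hand":30,"x":0,"y":0,"z":0,"ax":0,"ay":0,"az":0}
    - {"hand":30,"x":0,"y":0,"z":0,"ax":0,"ay":0,"az":0}
    - {"hand":30,"x":0,"y":0,"z":0,"ax":0,"ay":0,"az":0}

```text
t: 10.38
tool_pos: [0.4603, -0.0568, 0.2557]
orientation: [-2.22, -2.22, 0.004]
force: [-0.4, 0.6, 2.3]
opening: 0.0444
gripper_force: 25.0
```

```bash
python3 -c "
from h import *
go(.4607,-.0563,.09,0)"
```

```text
t 10.38 xyz [ 0.0005  0.0004 -0.0013] a [-0.0035  0.     -0.0001] open 0.0444 F [-0.4  0.6  2.3] q6 -0.23
```

The opening of 44.4 mm doesn't match the 40 mm body, so I look before lifting.

```bash
python3 -c "
from h import *
p,d=read_camera('scene');cv2.imwrite('pics/a6.png',cv2.resize(p[120:270,230:380],None,fx=4,fy=4,interpolation=cv2.INTER_CUBIC))
z=np.load('c0.npz')['S'].reshape(-1,3);z=z[np.hypot(z[:,0]-.4607,z[:,1]+.0563)<.03]
# camera-facing silhouette radius per height, before gripping
for h in np.arange(.05,.13,.005):
    P=z[abs(z[:,2]-h)<.0025]
    if len(P): print(round(h-.024,3),len(P),np.hypot(P[:,0]-.4607,P[:,1]+.0563).mean().round(4),end=' | ')
print(read_state()['opening'],read_state()['t'])"
```

```text
0.026 24 0.0128 | 0.031 17 0.0136 | 0.036 16 0.0165 | 0.041 19 0.0186 | 0.046 36 0.0198 | 0.051 35 0.0198 | 0.056 34 0.0197 | 0.061 47 0.0197 | 0.066 49 0.0197 | 0.071 43 0.0199 | 0.076 53 0.0202 | 0.081 43 0.02 | 0.086 30 0.0225 | 0.091 149 0.0201 | 0.096 100 0.0131 | 0.101 27 0.0078 | 0.04503481204881954 10.425
```

View pics/a6.png

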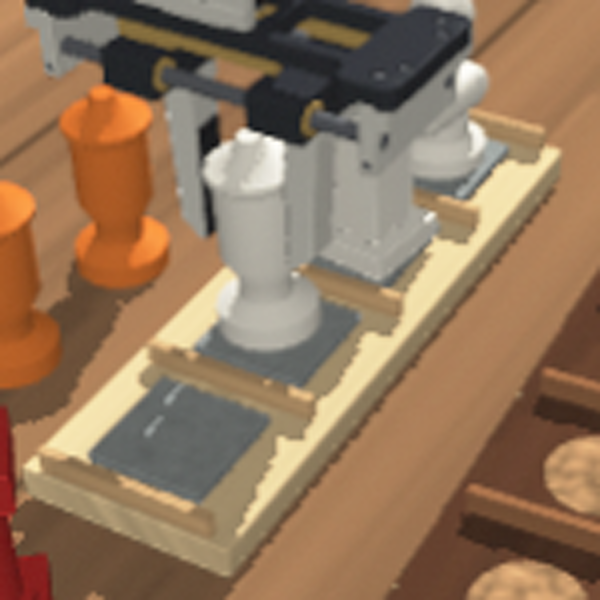

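The urn stands upright between the fingers. The 44–45 mm opening fits the pad tops sitting on the rim's flare, so I open, go 6 mm lower and grip again.

carry_out:
  targets:
    - {"hand":70,"x":0,"y":0,"z":0,"ax":0,"ay":0,"az":0}
    - {"hand":80,"x":0,"y":0,"z":0,"ax":0,"ay":0,"az":0}
    - {"hand":80,"x":0,"y":0,"z":0.003,"ax":-0.003,"ay":0,"az":0}
    - {"hand":80,"x":0,"y":0,"z":0.006,"ax":-0.003,"ay":0,"az":0}
    - {"hand":80,"x":0,"y":0,"z":0.006,"ax":-0.003,"ay":0,"az":0}

```text
t: 11.05
tool_pos: [0.4599, -0.0567, 0.2491]
orientation: [-2.22, -2.22, 0.002]
force: [0.5, -0.7, -1.2]
opening: 0.0744
gripper_force: 0.0
```

carry_out:
  targets:
    - {"hand":30,"x":0,"y":0,"z":0,"ax":0,"ay":0,"az":0}
    - {"hand":30,"x":0,"y":0,"z":0,"ax":0,"ay":0,"az":0}
    - {"hand":30,"x":0,"y":0,"z":0,"ax":0,"ay":0,"az":0}
    - {"hand":30,"x":0,"y":0,"z":0,"ax":0,"ay":0,"az":0}
    - {"hand":30,"x":0,"y":0,"z":0,"ax":0,"ay":0,"az":0}
    - {"hand":30,"x":0,"y":0,"z":0,"ax":0,"ay":0,"az":0}

```text
t: 11.8
tool_pos: [0.4603, -0.0567, 0.2498]
orientation: [-2.221, -2.221, 0.0]
force: [1.3, 0.1, 0.8]
opening: 0.0445
gripper_force: 25.0
```

```bash
python3 -c "
from h import *
go(.4607,-.0563,.083,0)"
```

```text
t 11.8 xyz [ 0.0004  0.0004 -0.0002] a [-0.0003  0.0001  0.0001] open 0.0445 F [1.3 0.1 0.8] q6 -0.23
```

Same 44.5 mm 6 mm lower, so the width doesn't depend on height: the fingers probably bear on the rim. At 25 N that should hold. I lift slightly and check.

carry_out:
  targets:
    - {"hand":30,"x":0,"y":0,"z":-0.003,"ax":0,"ay":0,"az":0}
    - {"hand":30,"x":0,"y":0,"z":-0.006,"ax":0,"ay":0,"az":0}
    - {"hand":30,"x":0,"y":0,"z":-0.009,"ax":0,"ay":0,"az":0}
    - {"hand":30,"x":0,"y":0,"z":-0.012,"ax":0,"ay":0,"az":0}
    - {"hand":30,"x":0,"y":0,"z":-0.012,"ax":0,"ay":0,"az":0}

```text
t: 12.42
tool_pos: [0.4603, -0.0567, 0.2619]
orientation: [-2.221, -2.221, 0.001]
force: [0.2, -0.2, -2.1]
opening: 0.0442
gripper_force: 25.0
```

```bash
python3 -c "
from h import *
go(.4607,-.0563,.083,0)
p,d=read_camera('scene');cv2.imwrite('pics/a7.png',cv2.resize(p[120:270,230:380],None,fx=4,fy=4,interpolation=cv2.INTER_CUBIC))"
```

```text
t 12.43 xyz [0.0004 0.0004 0.0119] a [-0.0004  0.     -0.    ] open 0.0442 F [ 0.2 -0.2 -2.1] q6 -0.23
```

View pics/a7.png

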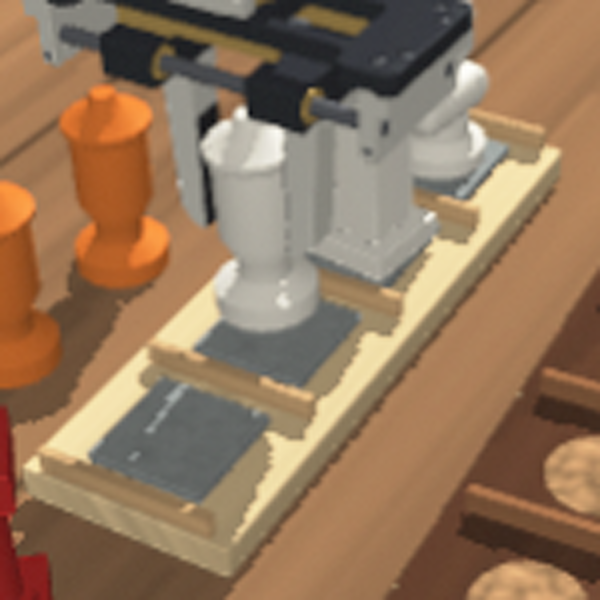

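It is lifted 12 mm and hangs upright, leaning no more in the picture than the orange one next to it. Carry on to the second disc from the left.

carry_out:
  targets:
    - {"hand":30,"x":0,"y":0,"z":-0.015,"ax":0,"ay":0,"az":0}
    - {"hand":30,"x":0,"y":0,"z":-0.04,"ax":0,"ay":0,"az":0}
    - {"hand":30,"x":0,"y":0,"z":-0.07,"ax":0,"ay":0,"az":0}
    - {"hand":30,"x":0,"y":0,"z":-0.095,"ax":0,"ay":0,"az":0}
    - {"hand":30,"x":0,"y":0,"z":-0.11,"ax":0,"ay":0,"az":0}
    - {"hand":30,"x":0,"y":0,"z":-0.12,"ax":0,"ay":0,"az":0}
    - {"hand":30,"x":0,"y":0,"z":-0.12,"ax":0,"ay":0,"az":0}

```text
t: 13.35
tool_pos: [0.4604, -0.0568, 0.382]
orientation: [-2.221, -2.221, 0.001]
force: [-0.5, 1.2, -2.5]
opening: 0.0449
gripper_force: 25.0
```

```bash
python3 -c "
from h import *
go(.6396,.0135,.2068,4.1)"
```

```text
t 13.35 xyz [0.0703 0.1792 0.0081] a [-0.0003  0.0001 -0.0716] open 0.0449 F [-0.5  1.2 -2.5] q6 -0.23
```

carry_out:
  targets:
    - {"hand":30,"x":0.004,"y":0.01,"z":0,"ax":0,"ay":0,"az":-0.004}
    - {"hand":30,"x":0.014,"y":0.036,"z":0,"ax":0,"ay":0,"az":-0.014}
    - {"hand":30,"x":0.028,"y":0.072,"z":0,"ax":0,"ay":0,"az":-0.028}
    - {"hand":30,"x":0.042,"y":0.107,"z":0,"ax":0,"ay":0,"az":-0.042}
    - {"hand":30,"x":0.055,"y":0.14,"z":0,"ax":0,"ay":0,"az":-0.055}
    - {"hand":30,"x":0.065,"y":0.166,"z":0,"ax":0,"ay":0,"az":-0.066}
    - {"hand":30,"x":0.07,"y":0.179,"z":0,"ax":0,"ay":0,"az":-0.072}
    - {"hand":30,"x":0.07,"y":0.179,"z":0,"ax":0,"ay":0,"az":-0.072}

```text
t: 14.35
tool_pos: [0.6399, 0.014, 0.3793]
orientation: [-2.137, -2.299, 0.003]
force: [-0.4, -0.1, -1.8]
opening: 0.0444
gripper_force: 25.0
```

carry_out:
  targets:
    - {"hand":30,"x":0,"y":0,"z":0.01,"ax":0,"ay":0,"az":0}
    - {"hand":30,"x":0,"y":0,"z":0.04,"ax":0,"ay":0,"az":0}
    - {"hand":30,"x":0,"y":0,"z":0.07,"ax":0,"ay":0,"az":0}
    - {"hand":30,"x":0,"y":0,"z":0.1,"ax":0,"ay":0,"az":0}
    - {"hand":30,"x":0,"y":0,"z":0.117,"ax":0,"ay":0,"az":0}
    - {"hand":30,"x":0,"y":0,"z":0.125,"ax":0,"ay":0,"az":0}
    - {"hand":30,"x":0,"y":0,"z":0.125,"ax":0,"ay":0,"az":0}

```text
t: 15.22
tool_pos: [0.6391, 0.0132, 0.2564]
orientation: [-2.14, -2.299, 0.001]
force: [1.2, 0.1, -2.2]
opening: 0.0445
gripper_force: 25.0
```

```bash
python3 -c "
from h import *
go(.6396,.0135,.0768,4.1)
p,d=read_camera('scene');cv2.imwrite('pics/a8.png',cv2.resize(p[130:280,320:470],None,fx=4,fy=4,interpolation=cv2.INTER_CUBIC))"
```

```text
t 15.22 xyz [0.0002 0.0005 0.0126] a [-0.0011 -0.0002  0.0004] open 0.0445 F [ 1.2  0.1 -2.2] q6 -0.13
```

View pics/a8.png

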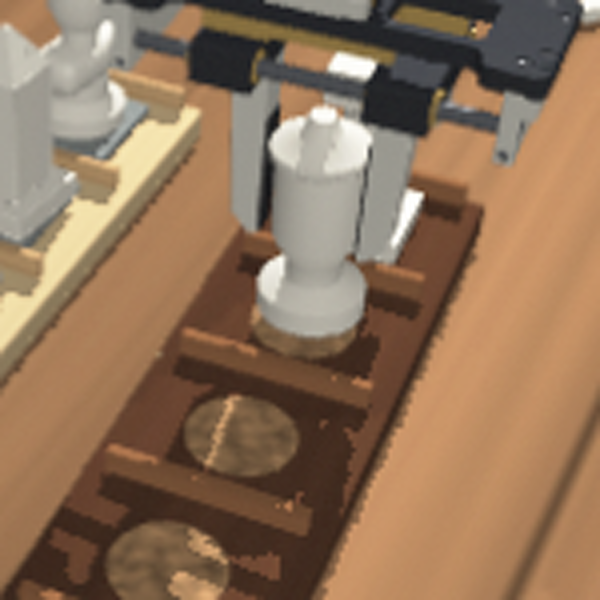

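The urn hangs over its disc (305,330). Lower the last 12.6 mm.

carry_out:
  targets:
    - {"hand":30,"x":0,"y":0,"z":0.005,"ax":0,"ay":0,"az":0}
    - {"hand":30,"x":0,"y":0,"z":0.008,"ax":0,"ay":0,"az":0}
    - {"hand":30,"x":0,"y":0,"z":0.0095,"ax":0,"ay":0,"az":0}
    - {"hand":30,"x":0,"y":0,"z":0.0105,"ax":0,"ay":0,"az":0}
    - {"hand":30,"x":0,"y":0,"z":0.0115,"ax":0,"ay":0,"az":0}
    - {"hand":30,"x":0,"y":0,"z":0.012,"ax":0,"ay":0,"az":0}
    - {"hand":30,"x":0,"y":0,"z":0.0125,"ax":0,"ay":0,"az":0}
    - {"hand":30,"x":0,"y":0,"z":0.013,"ax":0,"ay":0,"az":0}

```text
t: 16.27
tool_pos: [0.6393, 0.0133, 0.2438]
orientation: [-2.14, -2.3, 0.001]
force: [-0.5, 0.2, 1.4]
opening: 0.0443
gripper_force: 25.0
```

```bash
python3 -c "
from h import *
go(.6396,.0135,.0768,4.1)"
```

```text
t 16.27 xyz [ 0.0002  0.0003 -0.    ] a [-0.0005 -0.0001  0.0004] open 0.0443 F [-0.5  0.2  1.4] q6 -0.13
```

carry_out:
  targets:
    - {"hand":30,"x":0,"y":0,"z":0.0005,"ax":0,"ay":0,"az":0}
    - {"hand":60,"x":0,"y":0,"z":0.0005,"ax":0,"ay":0,"az":0}
    - {"hand":75,"x":0,"y":0,"z":0.0005,"ax":0,"ay":0,"az":0}
    - {"hand":100,"x":0,"y":0,"z":0,"ax":0,"ay":0,"az":0}
    - {"hand":100,"x":0,"y":0,"z":0,"ax":0,"ay":0,"az":0}
    - {"hand":100,"x":0,"y":0,"z":-0.03,"ax":0,"ay":0,"az":0}
    - {"hand":100,"x":0,"y":0,"z":-0.07,"ax":0,"ay":0,"az":0}
    - {"hand":100,"x":0,"y":0,"z":-0.11,"ax":0,"ay":0,"az":0}

```text
t: 17.27
tool_pos: [0.6391, 0.0133, 0.3543]
orientation: [-2.139, -2.299, 0.002]
force: [0.0, -0.5, -0.1]
opening: 0.0928
gripper_force: 0.0
```

carry_out:
  targets:
    - {"hand":100,"x":0,"y":0,"z":-0.03,"ax":0,"ay":0,"az":0}
    - {"hand":100,"x":0,"y":0,"z":-0.04,"ax":0,"ay":0,"az":0}
    - {"hand":100,"x":0,"y":0,"z":-0.04,"ax":0,"ay":0,"az":0}

```text
t: 17.65
tool_pos: [0.6393, 0.0133, 0.3933]
orientation: [-2.14, -2.3, 0.0]
force: [-1.0, 0.8, -0.2]
opening: 0.0932
gripper_force: 0.0
```

```bash
python3 -c "
from h import *
go(.4712,.0222,.22,-6)
p,d=read_camera('scene');S=cloud('scene',d).reshape(-1,3)
for nm,x,y in(('col',.6337,.0986),('urn',.6396,.0135)):
    P=S[(np.hypot(S[:,0]-x,S[:,1]-y)<.036)&(S[:,2]>.112)];print(nm,P[:,:2].mean(0).round(4),P[:,2].max().round(4),len(P))"
```

```text
t 17.65 xyz [ 0.021  -0.1671  0.0064] a [-0.0004 -0.      0.1767] open 0.0932 F [-1.   0.8 -0.2] q6 -0.13
col [0.6337 0.0949] 0.12 322
urn [ 0.6431 -0.0029] 0.4043 2541
```

carry_out:
  targets:
    - {"hand":100,"x":0.002,"y":-0.017,"z":0,"ax":0,"ay":0,"az":0.02}
    - {"hand":100,"x":0.007,"y":-0.055,"z":0,"ax":0,"ay":0,"az":0.06}
    - {"hand":100,"x":0.012,"y":-0.095,"z":0,"ax":0,"ay":0,"az":0.1}
    - {"hand":100,"x":0.017,"y":-0.135,"z":0,"ax":0,"ay":0,"az":0.14}
    - {"hand":100,"x":0.02,"y":-0.16,"z":0.003,"ax":0,"ay":0,"az":0.17}
    - {"hand":100,"x":0.021,"y":-0.167,"z":0.006,"ax":0,"ay":0,"az":0.177}
    - {"hand":100,"x":0.021,"y":-0.167,"z":0.006,"ax":0,"ay":0,"az":0.177}
    - {"hand":100,"x":0.021,"y":-0.167,"z":0.006,"ax":0,"ay":0,"az":0.177}

```text
t: 18.7
tool_pos: [0.4718, 0.0222, 0.3872]
orientation: [-2.334, -2.102, 0.002]
force: [-0.5, 0.6, -0.5]
opening: 0.0933
gripper_force: 0.0
```

```bash
python3 -c "
from h import *
go(.4712,.0222,.09,-6)
p,d=read_camera('scene');S=cloud('scene',d).reshape(-1,3)
for nm,x,y,h in(('col',.6337,.0986,.018),('urn',.6396,.0135,.018),('obel',.4712,.0222,.024)):
    P=S[(np.hypot(S[:,0]-x,S[:,1]-y)<.04)&(S[:,2]>h+.088)&(S[:,2]<h+.12)]
    r=cv2.minAreaRect((P[:,:2]*1000).astype(np.float32));print(nm,np.round(r[0],1),np.round(r[1],1),round(r[2],1),P[:,2].max().round(4))
cv2.imwrite('pics/a9.png',p)"
```

```text
t 18.7 xyz [-0.     -0.0004  0.1302] a [-0.0014  0.      0.0001] open 0.0933 F [-0.5  0.6 -0.5] q6 0.04
col [633.3  98.5] [43.3 46.1] 2.8 0.12
urn [640.7  10.8] [45.9 42.2] 16.7 0.1244
obel [469.5  20.4] [25.6 26.4] 89.1 0.1292
```

The column and urn are within 3 mm of their discs and upright. Descend on the obelisk.

carry_out:
  targets:
    - {"hand":100,"x":0,"y":0,"z":0.03,"ax":0,"ay":0,"az":0}
    - {"hand":100,"x":0,"y":0,"z":0.06,"ax":0,"ay":0,"az":0}
    - {"hand":100,"x":0,"y":0,"z":0.09,"ax":0,"ay":0,"az":0}
    - {"hand":100,"x":0,"y":0,"z":0.115,"ax":0,"ay":0,"az":0}
    - {"hand":100,"x":0,"y":0,"z":0.13,"ax":0,"ay":0,"az":0}
    - {"hand":100,"x":0,"y":0,"z":0.13,"ax":0,"ay":0,"az":0}
    - {"hand":100,"x":0,"y":0,"z":0.13,"ax":0,"ay":0,"az":0}

```text
t: 19.62
tool_pos: [0.4717, 0.0222, 0.2586]
orientation: [2.335, 2.102, 0.001]
force: [0.1, 0.6, -0.1]
opening: 0.0931
gripper_force: 0.0
```

carry_out:
  targets:
    - {"hand":20,"x":0,"y":0,"z":0,"ax":0,"ay":0,"az":0}
    - {"hand":20,"x":0,"y":0,"z":0,"ax":0,"ay":0,"az":0}
    - {"hand":20,"x":0,"y":0,"z":0,"ax":0,"ay":0,"az":0}
    - {"hand":20,"x":0,"y":0,"z":0,"ax":0,"ay":0,"az":0}
    - {"hand":20,"x":0,"y":0,"z":0,"ax":0,"ay":0,"az":0}
    - {"hand":20,"x":0,"y":0,"z":0,"ax":0,"ay":0,"az":0}
    - {"hand":20,"x":0,"y":0,"z":0,"ax":0,"ay":0,"az":0}

```text
t: 20.5
tool_pos: [0.4712, 0.0222, 0.2577]
orientation: [-2.335, -2.102, 0.001]
force: [2.4, 0.8, 0.7]
opening: 0.0413
gripper_force: 25.0
```

```bash
python3 -c "
from h import *
go(.4712,.0222,.09,-6)"
```

```text
t 20.5 xyz [0.     0.     0.0007] a [-0.0005  0.     -0.0003] open 0.0413 F [2.4 0.8 0.7] q6 0.04
```

The opening is 41.3 mm against a 32 mm shaft, so I look before lifting.

```bash
python3 -c "
from h import *
p,d=read_camera('scene');q,e=read_camera('top')
a=cv2.resize(p[110:230,270:390],(400,400),interpolation=cv2.INTER_CUBIC);b=cv2.resize(q[170:270,220:320],(400,400),interpolation=cv2.INTER_CUBIC)
cv2.imwrite('pics/a10.png',np.hstack([a,b]))
S=cloud('scene',d).reshape(-1,3);A=S[np.hypot(S[:,0]-.4712,S[:,1]-.0222)<.045]
for b in((.026,.037),(.045,.06),(.1,.13)):
    P=A[(A[:,2]>b[0])&(A[:,2]<b[1])];r=cv2.minAreaRect((P[:,:2]*1000).astype(np.float32));print(b,len(P),np.round(r[0],1),np.round(r[1],1),round(r[2],1))
print(read_state()['opening'])"
```

```text
(0.026, 0.037) 219 [467.4  23.2] [87.4 59.9] 89.7
(0.045, 0.06) 129 [477.6  13.4] [43.2 24.1] 39.0
(0.1, 0.13) 531 [468.1  18. ] [26.1 76.7] 83.8
0.04104891979030706
```

View pics/a10.png

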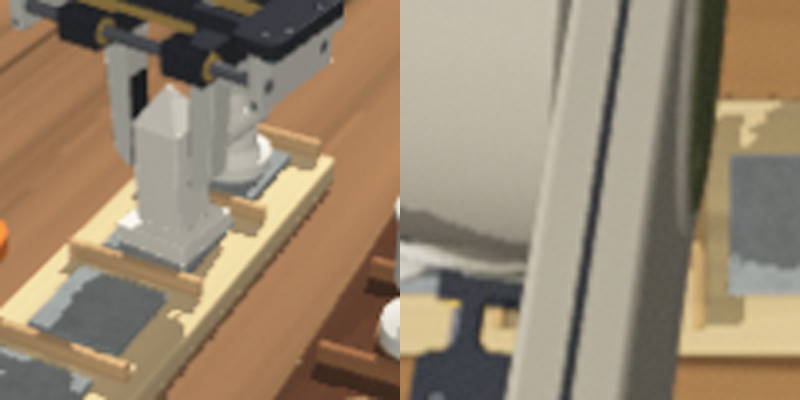

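The obelisk is upright, and its shaft slice implies a yaw of about -6°, aligned with the grip. The fingers hold with 25 N, so I try a small lift.

carry_out:
  targets:
    - {"hand":20,"x":0,"y":0,"z":-0.002,"ax":0,"ay":0,"az":0}
    - {"hand":20,"x":0,"y":0,"z":-0.004,"ax":0,"ay":0,"az":0}
    - {"hand":20,"x":0,"y":0,"z":-0.007,"ax":0,"ay":0,"az":0}
    - {"hand":20,"x":0,"y":0,"z":-0.01,"ax":0,"ay":0,"az":0}
    - {"hand":20,"x":0,"y":0,"z":-0.01,"ax":0,"ay":0,"az":0}

```text
t: 21.22
tool_pos: [0.4712, 0.0222, 0.2679]
orientation: [-2.335, -2.102, 0.0]
force: [0.1, -0.2, -2.2]
opening: 0.041
gripper_force: 25.0
```

```bash
python3 -c "
from h import *
go(.4712,.0222,.09,-6)
p,d=read_camera('scene')
cv2.imwrite('pics/a11.png',cv2.resize(p[110:230,270:390],(600,600),interpolation=cv2.INTER_CUBIC))"
```

```text
t 21.23 xyz [-0.     -0.      0.0109] a [-0.0003  0.     -0.0002] open 0.041 F [ 0.1 -0.2 -2.2] q6 0.04
```

View pics/a11.png

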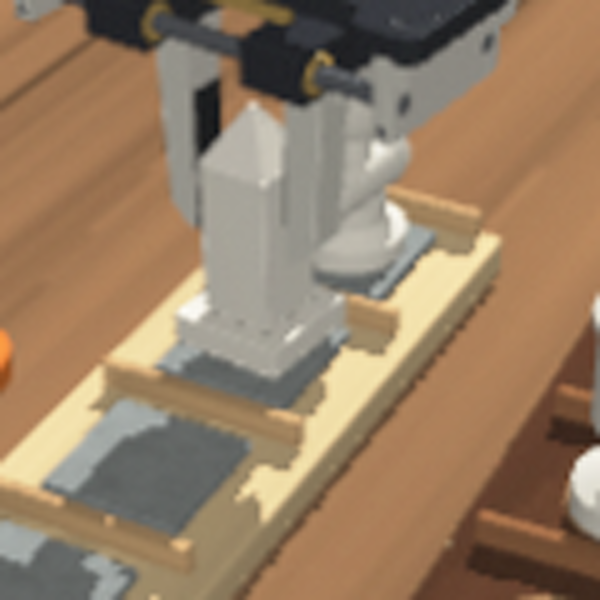

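It is lifted 10 mm, upright and firm. It is yawed a little to the pads, which explains the opening. Carry on to the second disc from the right.

carry_out:
  targets:
    - {"hand":20,"x":0,"y":0,"z":-0.015,"ax":0,"ay":0,"az":0}
    - {"hand":20,"x":0,"y":0,"z":-0.04,"ax":0,"ay":0,"az":0}
    - {"hand":20,"x":0,"y":0,"z":-0.07,"ax":0,"ay":0,"az":0}
    - {"hand":20,"x":0,"y":0,"z":-0.095,"ax":0,"ay":0,"az":0}
    - {"hand":20,"x":0,"y":0,"z":-0.11,"ax":0,"ay":0,"az":0}
    - {"hand":20,"x":0,"y":0,"z":-0.12,"ax":0,"ay":0,"az":0}
    - {"hand":20,"x":0,"y":0,"z":-0.12,"ax":0,"ay":0,"az":0}

```text
t: 22.15
tool_pos: [0.4713, 0.0222, 0.388]
orientation: [-2.335, -2.102, 0.0]
force: [-0.7, 0.3, -2.6]
opening: 0.0415
gripper_force: 25.0
```

```bash
python3 -c "
from h import *
go(.6458,-.0711,.2147,4.1)"
```

```text
t 22.15 xyz [-0.0745  0.1833  0.0062] a [-0.0003 -0.     -0.1766] open 0.0415 F [-0.7  0.3 -2.6] q6 0.04
```

carry_out:
  targets:
    - {"hand":20,"x":-0.004,"y":0.01,"z":0,"ax":0,"ay":0,"az":-0.01}
    - {"hand":20,"x":-0.015,"y":0.037,"z":0,"ax":0,"ay":0,"az":-0.035}
    - {"hand":20,"x":-0.03,"y":0.074,"z":0,"ax":0,"ay":0,"az":-0.07}
    - {"hand":20,"x":-0.045,"y":0.11,"z":0,"ax":0,"ay":0,"az":-0.105}
    - {"hand":20,"x":-0.059,"y":0.145,"z":0,"ax":0,"ay":0,"az":-0.14}
    - {"hand":20,"x":-0.07,"y":0.172,"z":0,"ax":0,"ay":0,"az":-0.165}
    - {"hand":20,"x":-0.0745,"y":0.183,"z":0,"ax":0,"ay":0,"az":-0.177}
    - {"hand":20,"x":-0.0745,"y":0.183,"z":0,"ax":0,"ay":0,"az":-0.177}

```text
t: 23.15
tool_pos: [0.6455, -0.0714, 0.386]
orientation: [-2.139, -2.298, 0.003]
force: [0.0, 0.8, -2.4]
opening: 0.0411
gripper_force: 25.0
```

carry_out:
  targets:
    - {"hand":20,"x":0,"y":0,"z":0.01,"ax":0,"ay":0,"az":0}
    - {"hand":20,"x":0,"y":0,"z":0.04,"ax":0,"ay":0,"az":0}
    - {"hand":20,"x":0,"y":0,"z":0.07,"ax":0,"ay":0,"az":0}
    - {"hand":20,"x":0,"y":0,"z":0.1,"ax":0,"ay":0,"az":0}
    - {"hand":20,"x":0,"y":0,"z":0.117,"ax":0,"ay":0,"az":0}
    - {"hand":20,"x":0,"y":0,"z":0.124,"ax":0,"ay":0,"az":0}
    - {"hand":20,"x":0,"y":0,"z":0.124,"ax":0,"ay":0,"az":0}

```text
t: 24.02
tool_pos: [0.6452, -0.0709, 0.2637]
orientation: [-2.14, -2.3, 0.001]
force: [-0.1, 0.4, -1.9]
opening: 0.0411
gripper_force: 25.0
```

```bash
python3 -c "
from h import *
go(.6458,-.0711,.0847,4.1)
p,d=read_camera('scene');cv2.imwrite('pics/a12.png',cv2.resize(p[130:280,320:470],None,fx=4,fy=4,interpolation=cv2.INTER_CUBIC))"
```

```text
t 24.02 xyz [-0.0002  0.0006  0.012 ] a [-0.0008 -0.0001  0.0005] open 0.0411 F [-0.1  0.4 -1.9] q6 -0.26
```

View pics/a12.png

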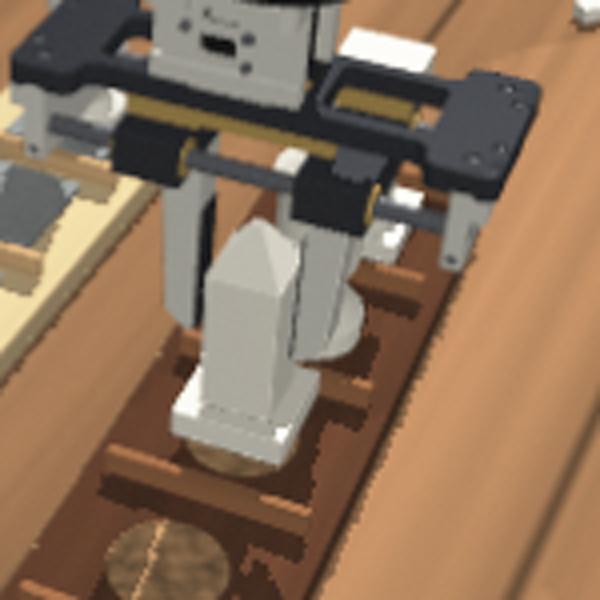

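The obelisk hangs over its disc (245,440), roughly square to the rack. That was the 14th picture, so from here I check by numbers only.

carry_out:
  targets:
    - {"hand":20,"x":0,"y":0,"z":0.005,"ax":0,"ay":0,"az":0}
    - {"hand":20,"x":0,"y":0,"z":0.008,"ax":0,"ay":0,"az":0}
    - {"hand":20,"x":0,"y":0,"z":0.0095,"ax":0,"ay":0,"az":0}
    - {"hand":20,"x":0,"y":0,"z":0.0105,"ax":0,"ay":0,"az":0}
    - {"hand":20,"x":0,"y":0,"z":0.0115,"ax":0,"ay":0,"az":0}
    - {"hand":20,"x":0,"y":0,"z":0.012,"ax":0,"ay":0,"az":0}
    - {"hand":20,"x":0,"y":0,"z":0.0125,"ax":0,"ay":0,"az":0}
    - {"hand":20,"x":0,"y":0,"z":0.0125,"ax":0,"ay":0,"az":0}

```text
t: 25.08
tool_pos: [0.6455, -0.0711, 0.2515]
orientation: [2.14, 2.3, -0.0]
force: [-0.7, -1.0, 2.6]
opening: 0.0407
gripper_force: 25.0
```

```bash
python3 -c "
from h import *
go(.6458,-.0711,.0847,4.1)"
```

```text
t 25.07 xyz [-0.      0.0003 -0.0002] a [0.     0.0001 0.0005] open 0.0407 F [-0.7 -1.   2.6] q6 -0.26
```

Contact. Release and rise.

carry_out:
  targets:
    - {"hand":55,"x":0,"y":0,"z":0,"ax":0,"ay":0,"az":0}
    - {"hand":75,"x":0,"y":0,"z":0,"ax":0,"ay":0,"az":0}
    - {"hand":100,"x":0,"y":0,"z":0,"ax":0,"ay":0,"az":0}
    - {"hand":100,"x":0,"y":0,"z":0,"ax":0,"ay":0,"az":0}
    - {"hand":100,"x":0,"y":0,"z":0,"ax":0,"ay":0,"az":0}
    - {"hand":100,"x":0,"y":0,"z":-0.03,"ax":0,"ay":0,"az":0}
    - {"hand":100,"x":0,"y":0,"z":-0.07,"ax":0,"ay":0,"az":0}
    - {"hand":100,"x":0,"y":0,"z":-0.11,"ax":0,"ay":0,"az":0}

```text
t: 26.08
tool_pos: [0.6452, -0.071, 0.3618]
orientation: [-2.139, -2.299, 0.001]
force: [1.1, 0.1, -0.7]
opening: 0.0928
gripper_force: 0.0
```

carry_out:
  targets:
    - {"hand":100,"x":0,"y":0,"z":-0.03,"ax":0,"ay":0,"az":0}
    - {"hand":100,"x":0,"y":0,"z":-0.04,"ax":0,"ay":0,"az":0}
    - {"hand":100,"x":0,"y":0,"z":-0.04,"ax":0,"ay":0,"az":0}

```text
t: 26.45
tool_pos: [0.6454, -0.0711, 0.4009]
orientation: [-2.14, -2.3, 0.0]
force: [-0.8, -0.1, -0.7]
opening: 0.093
gripper_force: 0.0
```

```bash
python3 -c "
from h import *
go(.463,.1125,.234,-8)"
```

```text
t 26.45 xyz [ 1.962e-01 -1.688e-01 -1.000e-04] a [-4.000e-04  1.000e-04  2.116e-01] open 0.093 F [-0.8 -0.1 -0.7] q6 -0.26
```

carry_out:
  targets:
    - {"hand":100,"x":0.02,"y":-0.017,"z":0,"ax":0,"ay":0,"az":0.02}
    - {"hand":100,"x":0.06,"y":-0.052,"z":0,"ax":0,"ay":0,"az":0.065}
    - {"hand":100,"x":0.1,"y":-0.086,"z":0,"ax":0,"ay":0,"az":0.11}
    - {"hand":100,"x":0.14,"y":-0.12,"z":0,"ax":0,"ay":0,"az":0.15}
    - {"hand":100,"x":0.175,"y":-0.15,"z":0,"ax":0,"ay":0,"az":0.19}
    - {"hand":100,"x":0.196,"y":-0.169,"z":0,"ax":0,"ay":0,"az":0.212}
    - {"hand":100,"x":0.196,"y":-0.169,"z":0,"ax":0,"ay":0,"az":0.212}
    - {"hand":100,"x":0.196,"y":-0.169,"z":0,"ax":0,"ay":0,"az":0.212}

```text
t: 27.45
tool_pos: [0.4629, 0.1119, 0.3999]
orientation: [-2.37, -2.06, 0.003]
force: [0.2, 0.4, 0.2]
opening: 0.0931
gripper_force: 0.0
```

```bash
python3 -c "
from h import *
go(.463,.1125,.103,-8)
p,d=read_camera('scene');S=cloud('scene',d).reshape(-1,3)
for nm,x,y,h in(('col',.6337,.0986,.018),('urn',.6396,.0135,.018),('obel',.6458,-.0711,.018),('bust',.463,.1125,.024)):
    P=S[(np.hypot(S[:,0]-x,S[:,1]-y)<.04)&(S[:,2]>h+.086)&(S[:,2]<h+.12)]
    r=cv2.minAreaRect((P[:,:2]*1000).astype(np.float32));print(nm,np.round(r[0],1),np.round(r[1],1),round(r[2],1),P[:,2].max().round(4),P[P[:,2]>P[:,2].max()-.004].mean(0).round(4))"
```

```text
t 27.45 xyz [0.0007 0.0004 0.1299] a [-0.0023  0.0008  0.0001] open 0.0931 F [0.2 0.4 0.2] q6 0.27
col [633.2  98.2] [43.2 45. ] 3.1 0.1202 [0.6332 0.0975 0.118 ]
urn [640.4  12.1] [45.8 44. ] 22.7 0.1257 [0.6405 0.0126 0.1232]
obel [644.2 -72.3] [28.9 30. ] 5.4 0.1239 [ 0.6451 -0.0715  0.1218]
bust [464.3 106. ] [33.6 25.6] 25.7 0.1285 [0.4633 0.1098 0.1263]
```

The three placed models are within 2 mm of their discs with correct top heights. Descend on the bust.

carry_out:
  targets:
    - {"hand":100,"x":0,"y":0,"z":0.03,"ax":0,"ay":0,"az":0}
    - {"hand":100,"x":0,"y":0,"z":0.06,"ax":0,"ay":0,"az":0}
    - {"hand":100,"x":0,"y":0,"z":0.09,"ax":0,"ay":0,"az":0}
    - {"hand":100,"x":0,"y":0,"z":0.115,"ax":0,"ay":0,"az":0}
    - {"hand":100,"x":0,"y":0,"z":0.13,"ax":0,"ay":0,"az":0}
    - {"hand":100,"x":0,"y":0,"z":0.13,"ax":0,"ay":0,"az":0}
    - {"hand":100,"x":0,"y":0,"z":0.13,"ax":0,"ay":0,"az":0}

```text
t: 28.38
tool_pos: [0.4632, 0.1121, 0.272]
orientation: [2.372, 2.06, 0.001]
force: [0.2, -0.0, 0.8]
opening: 0.0926
gripper_force: 0.0
```

carry_out:
  targets:
    - {"hand":25,"x":0,"y":0,"z":0,"ax":0,"ay":0,"az":0}
    - {"hand":25,"x":0,"y":0,"z":0,"ax":0,"ay":0,"az":0}
    - {"hand":25,"x":0,"y":0,"z":0,"ax":0,"ay":0,"az":0}
    - {"hand":25,"x":0,"y":0,"z":0,"ax":0,"ay":0,"az":0}
    - {"hand":25,"x":0,"y":0,"z":0,"ax":0,"ay":0,"az":0}
    - {"hand":25,"x":0,"y":0,"z":0,"ax":0,"ay":0,"az":0}
    - {"hand":25,"x":0,"y":0,"z":0,"ax":0,"ay":0,"az":0}

```text
t: 29.25
tool_pos: [0.4626, 0.1123, 0.2711]
orientation: [-2.371, -2.06, 0.001]
force: [0.2, -0.5, -0.9]
opening: 0.0352
gripper_force: 25.0
```

carry_out:
  targets:
    - {"hand":25,"x":0,"y":0,"z":-0.002,"ax":0,"ay":0,"az":0}
    - {"hand":25,"x":0,"y":0,"z":-0.004,"ax":0,"ay":0,"az":0}
    - {"hand":25,"x":0,"y":0,"z":-0.007,"ax":0,"ay":0,"az":0}
    - {"hand":25,"x":0,"y":0,"z":-0.01,"ax":0,"ay":0,"az":0}
    - {"hand":25,"x":0,"y":0,"z":-0.01,"ax":0,"ay":0,"az":0}

```text
t: 29.88
tool_pos: [0.4628, 0.1123, 0.2815]
orientation: [-2.371, -2.06, 0.0]
force: [-0.1, -0.4, -1.4]
opening: 0.0351
gripper_force: 25.0
```

```bash
python3 -c "
from h import *
go(.463,.1125,.103,-8)
p,d=read_camera('scene');S=cloud('scene',d).reshape(-1,3);A=S[(np.hypot(S[:,0]-.463,S[:,1]-.1125)<.045)]
for h in np.arange(.026,.09,.004):
    P=A[abs(A[:,2]-h)<.002];print(round(h,3),len(P),P.mean(0).round(4)[:2])"
```

```text
t 29.88 xyz [0.0002 0.0002 0.0115] a [-0.0003 -0.0001 -0.0003] open 0.0351 F [-0.1 -0.4 -1.4] q6 0.27
0.026 244 [0.468  0.1015]
0.03 22 [0.4705 0.1183]
0.034 7 [0.466  0.1021]
0.038 28 [0.4699 0.0966]
0.042 35 [0.4713 0.0974]
0.046 58 [0.4673 0.0989]
0.05 78 [0.4689 0.1031]
0.054 30 [0.468 0.102]
0.058 16 [0.4711 0.1052]
0.062 18 [0.4732 0.1115]
0.066 21 [0.4673 0.0991]
0.07 32 [0.4674 0.0975]
0.074 41 [0.468 0.1  ]
0.078 51 [0.4681 0.1009]
0.082 82 [0.4631 0.1011]
0.086 33 [0.4633 0.1009]
```

It's held at 35 mm on the 36 mm head and lifted, as expected. Carry to the rightmost disc.

carry_out:
  targets:
    - {"hand":25,"x":0,"y":0,"z":-0.015,"ax":0,"ay":0,"az":0}
    - {"hand":25,"x":0,"y":0,"z":-0.04,"ax":0,"ay":0,"az":0}
    - {"hand":25,"x":0,"y":0,"z":-0.07,"ax":0,"ay":0,"az":0}
    - {"hand":25,"x":0,"y":0,"z":-0.095,"ax":0,"ay":0,"az":0}
    - {"hand":25,"x":0,"y":0,"z":-0.11,"ax":0,"ay":0,"az":0}
    - {"hand":25,"x":0,"y":0,"z":-0.12,"ax":0,"ay":0,"az":0}
    - {"hand":25,"x":0,"y":0,"z":-0.12,"ax":0,"ay":0,"az":0}

```text
t: 30.8
tool_pos: [0.4628, 0.1123, 0.4015]
orientation: [-2.371, -2.06, 0.0]
force: [-0.7, 0.1, -1.3]
opening: 0.0353
gripper_force: 25.0
```

```bash
cat >> h.py <<'E'
def circfit(P,r,x,y):
    from scipy.optimize import least_squares
    f=least_squares(lambda c:np.hypot(P[:,0]-c[0],P[:,1]-c[1])-r,[x,y],loss="soft_l1",f_scale=.002);return (f.x*1000).round(1),len(P)
E
python3 -c "
from h import *
go(.6519,-.1559,.2281,4.1)
g=read_state()['tool_pos'];z=g[2]-.167-.0801
p,d=read_camera('scene');S=cloud('scene',d).reshape(-1,3);A=S[(np.hypot(S[:,0]-g[0],S[:,1]-g[1])<.045)]
print(g,z)
for a,b in((.001,.006),(.006,.012),(.012,.018),(.018,.024)):
    P=A[(A[:,2]>z+a)&(A[:,2]<z+b)];print(a,circfit(P,.025,g[0],g[1]) if len(P)>5 else len(P), np.hypot(*(P[:,:2].max(0)-P[:,:2].min(0))) if len(P) else 0)"
```

```text
t 30.8 xyz [-0.2392  0.2247  0.0063] a [-3.000e-04 -1.000e-04 -2.116e-01] open 0.0353 F [-0.7  0.1 -1.3] q6 0.27
[0.46282636 0.11228032 0.40147621] 0.15437621088728656
0.001 (array([461.8, 113.6]), 55) 0.056149867820734126
0.006 (array([461.4, 113.9]), 84) 0.06791623940428523
0.012 (array([459.1, 119.1]), 112) 0.06162540435256107
0.018 (array([455.6, 121.6]), 42) 0.0346071012425474
```

The socle is centred within 2 mm of the grip and hangs straight.

carry_out:
  targets:
    - {"hand":25,"x":-0.01,"y":0.009,"z":0,"ax":0,"ay":0,"az":-0.01}
    - {"hand":25,"x":-0.04,"y":0.038,"z":0,"ax":0,"ay":0,"az":-0.035}
    - {"hand":25,"x":-0.08,"y":0.075,"z":0,"ax":0,"ay":0,"az":-0.07}
    - {"hand":25,"x":-0.12,"y":0.113,"z":0,"ax":0,"ay":0,"az":-0.105}
    - {"hand":25,"x":-0.16,"y":0.15,"z":0,"ax":0,"ay":0,"az":-0.14}
    - {"hand":25,"x":-0.2,"y":0.188,"z":0,"ax":0,"ay":0,"az":-0.175}
    - {"hand":25,"x":-0.23,"y":0.216,"z":0,"ax":0,"ay":0,"az":-0.205}
    - {"hand":25,"x":-0.239,"y":0.225,"z":0,"ax":0,"ay":0,"az":-0.212}

```text
t: 31.85
tool_pos: [0.6527, -0.159, 0.3988]
orientation: [-2.14, -2.296, 0.003]
force: [0.6, 0.3, -2.3]
opening: 0.0358
gripper_force: 25.0
```

carry_out:
  targets:
    - {"hand":25,"x":0,"y":0,"z":0,"ax":0,"ay":0,"az":0}
    - {"hand":25,"x":0,"y":0,"z":0.03,"ax":0,"ay":0,"az":0}
    - {"hand":25,"x":0,"y":0,"z":0.06,"ax":0,"ay":0,"az":0}
    - {"hand":25,"x":0,"y":0,"z":0.09,"ax":0,"ay":0,"az":0}
    - {"hand":25,"x":0,"y":0,"z":0.112,"ax":0,"ay":0,"az":0}
    - {"hand":25,"x":0,"y":0,"z":0.122,"ax":0,"ay":0,"az":0}
    - {"hand":25,"x":0,"y":0,"z":0.122,"ax":0,"ay":0,"az":0}

```text
t: 32.72
tool_pos: [0.6519, -0.1554, 0.2786]
orientation: [-2.139, -2.299, 0.002]
force: [-0.4, 0.1, 0.2]
opening: 0.0354
gripper_force: 25.0
```

```bash
python3 -c "
from h import *
go(.6519,-.1559,.0981,4.1)
g=read_state()['tool_pos'];z=g[2]-.167-.0801
p,d=read_camera('scene');S=cloud('scene',d).reshape(-1,3);A=S[(np.hypot(S[:,0]-g[0],S[:,1]-g[1])<.04)]
P=A[(A[:,2]>z+.001)&(A[:,2]<z+.009)];print(g,z,circfit(P,.025,g[0],g[1]))"
```

```text
t 32.73 xyz [-0.0005  0.      0.0135] a [-0.0018 -0.0005  0.0008] open 0.0354 F [-0.4  0.1  0.2] q6 -0.38
[ 0.65188303 -0.15539294  0.27856407] 0.031464072388296044 (array([ 650. , -153.7]), 110)
```

carry_out:
  targets:
    - {"hand":25,"x":-0.0015,"y":0.0015,"z":0.005,"ax":0,"ay":0,"az":0}
    - {"hand":25,"x":-0.0015,"y":0.0015,"z":0.0085,"ax":0,"ay":0,"az":0}
    - {"hand":25,"x":-0.0015,"y":0.0015,"z":0.0105,"ax":0,"ay":0,"az":0}
    - {"hand":25,"x":-0.0015,"y":0.0015,"z":0.0115,"ax":0,"ay":0,"az":0}
    - {"hand":25,"x":-0.0015,"y":0.0015,"z":0.0125,"ax":0,"ay":0,"az":0}
    - {"hand":25,"x":-0.0015,"y":0.0015,"z":0.013,"ax":0,"ay":0,"az":0}
    - {"hand":25,"x":-0.0015,"y":0.0015,"z":0.0135,"ax":0,"ay":0,"az":0}
    - {"hand":25,"x":-0.0015,"y":0.0015,"z":0.0135,"ax":0,"ay":0,"az":0}

```text
t: 33.78
tool_pos: [0.6536, -0.1572, 0.2654]
orientation: [-2.14, -2.299, 0.001]
force: [0.2, -0.3, -1.6]
opening: 0.0357
gripper_force: 25.0
```

```bash
python3 -c "
from h import *
go(.6519,-.1559,.0981,4.1)"
```

```text
t 33.77 xyz [ 0.0014 -0.0016  0.0003] a [-0.001  -0.0001  0.0005] open 0.0357 F [ 0.2 -0.3 -1.6] q6 -0.38
```

No contact yet, so lower further in half-millimetre steps.

carry_out:
  targets:
    - {"hand":25,"x":0,"y":0,"z":0.0005,"ax":0,"ay":0,"az":0}
    - {"hand":25,"x":0,"y":0,"z":0.001,"ax":0,"ay":0,"az":0}
    - {"hand":25,"x":0,"y":0,"z":0.001,"ax":0,"ay":0,"az":0}
    - {"hand":25,"x":0,"y":0,"z":0.001,"ax":0,"ay":0,"az":0}

```text
t: 34.28
tool_pos: [0.6538, -0.1572, 0.265]
orientation: [-2.14, -2.3, 0.001]
force: [-0.9, 0.3, 5.0]
opening: 0.0356
gripper_force: 25.0
```

Contact at 5 N. Release, rise and clear.

carry_out:
  targets:
    - {"hand":55,"x":0,"y":0,"z":0,"ax":0,"ay":0,"az":0}
    - {"hand":75,"x":0,"y":0,"z":0,"ax":0,"ay":0,"az":0}
    - {"hand":100,"x":0,"y":0,"z":0,"ax":0,"ay":0,"az":0}
    - {"hand":100,"x":0,"y":0,"z":0,"ax":0,"ay":0,"az":0}
    - {"hand":100,"x":0,"y":0,"z":0,"ax":0,"ay":0,"az":0}
    - {"hand":100,"x":0,"y":0,"z":-0.03,"ax":0,"ay":0,"az":0}
    - {"hand":100,"x":0,"y":0,"z":-0.07,"ax":0,"ay":0,"az":0}
    - {"hand":100,"x":0,"y":0,"z":-0.11,"ax":0,"ay":0,"az":0}

```text
t: 35.28
tool_pos: [0.6536, -0.1571, 0.3753]
orientation: [-2.139, -2.299, 0.001]
force: [1.3, -0.6, -0.4]
opening: 0.093
gripper_force: 0.0
```

carry_out:
  targets:
    - {"hand":100,"x":0,"y":-0.03,"z":-0.03,"ax":0,"ay":0,"az":0}
    - {"hand":100,"x":0,"y":-0.08,"z":-0.04,"ax":0,"ay":0,"az":0}
    - {"hand":100,"x":0,"y":-0.13,"z":-0.04,"ax":0,"ay":0,"az":0}
    - {"hand":100,"x":0,"y":-0.18,"z":-0.04,"ax":0,"ay":0,"az":0}
    - {"hand":100,"x":0,"y":-0.2,"z":-0.04,"ax":0,"ay":0,"az":0}
    - {"hand":100,"x":0,"y":-0.2,"z":-0.04,"ax":0,"ay":0,"az":0}
    - {"hand":100,"x":0,"y":-0.2,"z":-0.04,"ax":0,"ay":0,"az":0}

```text
t: 36.15
tool_pos: [0.4549, -0.1716, 0.4149]
orientation: [2.14, 2.3, -0.0]
force: [-0.4, -0.2, 0.7]
opening: 0.093
gripper_force: 0.0
```

```bash
python3 -c "
from h import *
print(read_state()['t'])
for n in('scene','top'):
  p,d=read_camera(n);S=cloud(n,d).reshape(-1,3)
  for nm,x,y in(('col',.6337,.0986),('urn',.6396,.0135),('obel',.6458,-.0711),('bust',.6519,-.1559)):
    P=S[(np.hypot(S[:,0]-x,S[:,1]-y)<.04)&(S[:,2]>.018+.086)&(S[:,2]<.138)]
    if len(P)<5: print(n,nm,len(P)); continue
    r=cv2.minAreaRect((P[:,:2]*1000).astype(np.float32));print(n,nm,np.round(r[0],1),np.round(r[1],1),P[:,2].max().round(4),P[P[:,2]>P[:,2].max()-.004].mean(0).round(4))"
```

```text
36.15
scene col [633.3  97.8] [42.9 45.7] 0.12 [0.6333 0.0968 0.1181]
scene urn [640.4  11.3] [44.8 43.5] 0.1246 [0.6405 0.0125 0.1227]
scene obel [644.2 -72.4] [29.1 27.7] 0.1242 [ 0.6442 -0.0716  0.122 ]
scene bust [ 653.9 -157.1] [33.9 32.1] 0.1233 [ 0.6529 -0.1578  0.1211]
top col [633.3  99.1] [44.1 41.5] 0.1216 [0.6333 0.0989 0.1185]
top urn [640.7  14. ] [45.2 45.4] 0.1246 [0.6402 0.0141 0.1221]
top obel [644.6 -70.6] [28.5 28.8] 0.1241 [ 0.6449 -0.0707  0.122 ]
top bust [ 651.5 -155.2] [34.8 31.5] 0.1235 [ 0.6532 -0.1554  0.1207]
```

All four are within about 2 mm of their discs, at full height and still, and the arm is clear. Handing in.

```bash
python3 -c "
from plant import robot
print(robot.close_job())"
```

```text
the job is handed in; nothing more can be done
None
```

I moved all four models to the show rack in reverse order (column, urn, obelisk, bust from left to right); they stand upright and released, each within about 2 mm of its disc centre by the cameras, and I handed the job in at about 36 s (no verdict was returned).

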